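Index the shoe jack's lever to the red mark

TASK

Turn the shoe for sanding: lift the lever's wooden handle so that the index pin leaves its notch, swing the lever round to the red mark, and let the pin drop fully home in the notch there, then let go. The notches are hidden under the turning plate and the marks show them only roughly, so feel for the notch; leave everything else on the bench where it is.

Things in the scene. Friction and masses are not known exactly. Their poses are not given: they have to be found in the camera images.
- jack: Fixed green round base of the shoe jack, 420 mm diameter, 45 mm high, bolted down. Origin: on the vertical swivel axis, at bench height; +z up. Hidden in it are the starting notch and two more notches to either side of that, 20 to 32 degrees apart; between notches is level land on which the pin slides when it is not in a notch.
- head: Dark steel plate (336 mm diameter, top 59 mm above the bench) turning stiffly on the jack's axis, 60 degrees either way from the start. Its -x axis points along the steel lever bar (34 mm wide, top 71 mm above the bench) to the handle. It carries an upturned brown shoe, sole 175 mm above the bench, whose heel reaches 72 mm from the axis towards the handle.
- handle (a point): On the axis of the upright wooden handle at the lever's end, mid-grip: 150 mm from the swivel axis, 117 mm above the bench when the pin is home. The grip is a cylinder of 30 mm diameter, 83 to 141 mm above the bench. Handle and index pin are one piece that slides straight up in the lever, lifting with 8 N at first and 15 N at the end; a spring drives it down.
- plunger (a joint): Height (m) of handle and pin above home: 0 at the bottom of a notch, 0.012 with the pin resting on the land, at most 0.026. The flat-ended pin is 12 mm across, the notches 16 mm wide: it drops in by itself only within 2 mm (along the arc) of a notch's middle, and cannot swing out unless lifted by more than 12 mm. Pushing it along the land takes 3 to 4 N at the handle.
- pointer (a point): Tip of the small white pointer on the rim of the turning plate, in line with the handle, 185 mm from the swivel axis, 53 mm above the bench.
- mark_red: Red dot, 28 mm diameter, 2.5 mm high, on the base's rim (45 mm above the bench), 192 mm from the swivel axis. Origin: centre of its underside. The wanted notch is the one nearest the dot: it lies within 5 degrees (13 mm along the arc at the handle) to either side of the line from the swivel axis to the dot, so feel for it.
- mark_black: Black dot like the red one; not wanted.
- mark_blue: Blue dot like the red one; not wanted.
- mark_yellow: Yellow dot like the red one; not wanted.
- sand_block: Loose cork sanding block, 100 x 60 x 35 mm; leave it.
- hammer: Loose hammer, 200 mm; leave it.
- wood_last: Loose wooden shoe last, 190 mm long; leave it.
- black_shoe: Loose black shoe, 200 mm long; leave it.
- brush: Loose brush, 180 mm; leave it.
- polish_tin: Loose flat brass tin, 84 mm diameter, 35 mm high; leave it.

How it is judged:
On the way:
1. the handle is lifted so that the pin is out of its starting notch (value of joint plunger above 0.0125 m), for 0.1 s.
At the end, for the whole second after the job is handed in: The pin is home in the notch at the red mark (handle within 3 mm of fully down, pointer tip within 28 mm of the centre of the red dot, seen from above), the handle at rest and let go (value of joint plunger below 0.003 m and horizontal distance between pointer and mark_red below 0.028 m and velocity of joint plunger below 0.01 m/s); the robot touches nothing.
It fails at once if something else on the bench is shifted by more than 30 mm (distance of any of sand_block, hammer, wood_last, black_shoe, brush, polish_tin from where it was at the start of the episode above 0.03 m).
It also fails if it takes over 48 s, if anything falls off the work surface, if the arm or the gripper's body presses on something with over 40 N, if the wrist force passes 120 N, or if a joint passes its speed limit or range.

ROBOT

A 7-joint arm with a two-finger parallel gripper is mounted at the origin on the work surface. World frame = base frame: x ahead of the robot, y to its left, z up, the work surface at z = 0. Lengths are in m, angles in rad, forces in N, time in s.
With the tool pointing down it reaches from about 0.425 to 0.95 m from the base axis. Payload 4.7 kg.
Tool frame: the origin (TCP) lies at the very end of the fingers, on their centre line; the grasp point (between the pads) lies 19 mm behind it; z points along the fingers, y is the line along which they close (so a half turn about z gives the same grasp; the last joint's range is limited). The gripper opens to 87 mm and grips with 3 to 60 N. Pads are 19 mm wide; open, the fingers measure 117 mm over their backs; the gripper's body (75 mm by 190 mm) begins 51 mm behind the grasp point.
Start: joints at [-1.172, 0.469, -0.049, 1.532, 0.024, 1.141, -0.082], TCP at [0.28, 0.614, 0.223] pointing down, gripper open.
Joint ranges: [-2.59, 2.59], [-0.33, 1.99], [-1.39, 1.29], [0.1, 2.45], [-1.04, 4.18], [0.21, 1.99], [-2.66, 2.66]. Speed limits (rad/s): [2.57, 2.57, 3.14, 3.14, 3.14, 3.14, 3.14].

INTERFACE

Orientations are given as a unit quaternion [x, y, z, w].
In Python, from plant import robot, viewer gives the robot as it stands. The module is installed in compiled form; this text tells all that it offers.
- The arm moves only by the tool jog_arm, never from a script. Its arguments are lists of equal length, an entry for each row: "linear": the shift along the tool's x, y, z scaled (see below), a list of three; "dr": the turn, a rotation vector about the tool's x, y, z scaled (see below), a list of three; "jaw": the opening, from 0 (shut) to 1 (fully open). A call has exactly 8 rows; each row is the pose to reach, as a shift and turn from the pose commanded when the call began, along the tool's axes at that moment; what a row does not reach only later rows make up. The controller multiplies each number of a shift by 10 cm and each number of a turn by pi/2 rad. A row lasts 1/12 s, in which the tool goes at most 41.7 mm and 7.16 degrees, less where a joint would pass 70% of its speed; a pose out of reach is approached as far as the arm can. A call with a number of a shift or a turn outside -1 to 1 is refused whole. A call with a gripper value outside its range is refused whole. The fingers move at their own pace and stop on an object; "grip_force" is the grip in N (left out, the last holds). Time passes only in rows, so rows that repeat a pose let the fingers close, or fill a call up. It gives the time, the measured TCP pose, the force, the opening and the grip force at its end, in the units of the state.
- robot.sense(): the state, without advancing time (a new reading comes with each control period).
- viewer.get_image(name): name is "side" or "top"; returns the picture (480x640x3 uint8, red, green, blue); there is no depth.
- viewer.get_calibration(name): a dict with "fx", "fy", "cx", "cy" (pixels), "camera_from_world" (4x4, takes a point from world to camera coordinates). Camera axes: x right, y down, z forward; pixel columns grow to the right and rows downward; lengths in m; the calibration is good to about 2 mm. A picture is of the moment at which its call begins. get_calibration takes no time and is no camera call.
- robot.close_job(): hands the job in; it is judged then, once.
Trained networks look in the newest picture that a camera, given by its name, has taken for a name from the list of things; names that differ only in an ending like _2 or _b are one class to them, and where a whole thing is asked for, a point or a joint stands for the part that bears it (a point fixed in the world has none). Each returns a list of dicts, best first, with "confidence" (0 to 1); they miss things now and then, are a little off and sometimes report something else, mostly with a low value. They report only what shows in the picture. A call takes as long as a camera call.
- viewer.look_for(camera, query): "centre" ([x, y, z] in m, in the coordinates of the camera as it stood for that picture, good to about 4 mm: the middle of the surface that is visible of it).
- viewer.place_of(camera, query): "centre" ([x, y, z] in m, in the coordinates of the camera as it stood for that picture, good to about 4 mm: a listed point, or the origin of a listed thing).
The state is a dict: "time": time; "qpos": joint angles; "qd": joint speeds; "joint_torque": joint torques, N m; "position": TCP position; "ee_rot": TCP orientation; "ft_force": force on the tool from outside, world axes, zero at the start; "torque": the same for the moment, N m; "finger_gap": finger opening in m; "gripper_force": force on a finger pad.
Only numpy, scipy, OpenCV 4.12 (cv2) and the standard library are available. Lean on these libraries where they do the work, as an engineer would, in place of code of your own. Each camera call takes 0.05 s, during which the arm holds its last target. There are 200 camera calls.

## Working session

There is one attempt and no reset: what is moved stays moved. The work goes in short steps, Python scripts to look and compute and a tool call to move; the robot and the scene stay as the last step left them, time stands still between calls to the robot, and variables do not carry over. Pictures are saved under pics/ and viewed, at most 10 in all, crops included, and the job is handed in when it is done.

Besides the shell and the picture viewer there is one more tool, called after "Request:" in YAML: its name, and indented under it one key for each argument. jog_arm: Moves the arm, as the interface text tells. Its arguments: {"type":"object","properties":{"linear":{"type":"array","items":{"type":"array","items":{"type":"number"}}},"dr":{"type":"array","items":{"type":"array","items":{"type":"number"}}},"jaw":{"type":"array","items":{"type":"number"}},"grip_force":{"type":"number"}},"required":["linear","dr","jaw"]}

```bash
mkdir -p pics
cat > h.py <<'E'
import numpy as np, cv2
from plant import robot, viewer
from scipy.spatial.transform import Rotation as R
def world(cam,c):
    T=np.linalg.inv(viewer.get_calibration(cam)["camera_from_world"]); return (T@np.r_[c,1])[:3]
def snap(cam,fn):
    im=viewer.get_image(cam); cv2.imwrite('pics/'+fn,im[:,:,::-1]); return im
def find(cam,q,f='place_of'):
    return [(round(d['confidence'],2),world(cam,d['centre']).round(4).tolist()) for d in getattr(viewer,f)(cam,q)[:2]]
E
python3 - <<'E'
from h import *
for c in ('top','side'):
    snap(c,c+'0.png')
    for q in ('jack','handle','pointer','mark_red'): print(c,q,find(c,q))
s=robot.sense(); print(s)
E
```

```text
top jack [(0.6, [0.647, 0.0153, -0.0041])]
top handle [(0.54, [0.4959, -0.0021, 0.118])]
top pointer [(0.57, [0.4588, -0.0013, 0.0508])]
top mark_red [(0.71, [0.3654, 0.4416, -0.0028]), (0.42, [0.549, -0.1457, 0.0418])]
side jack [(0.58, [0.6455, 0.0155, -0.0015]), (0.51, [0.5451, -0.1488, 0.0452])]
side handle [(0.63, [0.5, -0.0049, 0.117])]
side pointer [(0.85, [0.4651, -0.0023, 0.0547]), (0.38, [0.4979, -0.0013, 0.1113])]
side mark_red [(0.54, [0.5452, -0.1521, 0.0466])]
{'time': 0.5, 'qpos': array([-1.17190396,  0.46859772, -0.04859963,  1.53254839,  0.0240959 ,
        1.1409949 , -0.08229644]), 'qd': array([-0.00090899, -0.00086175,  0.00059719, -0.00126431,  0.00062563,
        0.0017374 ,  0.00101075]), 'joint_torque': array([ 2.19100930e-04, -5.07359219e+01, -8.05528695e-02, -2.36222577e+01,
       -6.13750052e-02,  3.19579057e-02,  2.06789065e-05]), 'position': array([0.27998867, 0.61418604, 0.22255386]), 'ee_rot': array([ 2.12262765e-01,  9.77212627e-01,  2.12866980e-05, -1.63947826e-05]), 'ft_force': array([0.24040523, 0.38810829, 0.5366835 ]), 'torque': array([ 0.00879009, -0.00515606,  0.03385788]), 'gripper_force': 0.0, 'finger_gap': 0.08722634887878268}
```

View pics/top0.png

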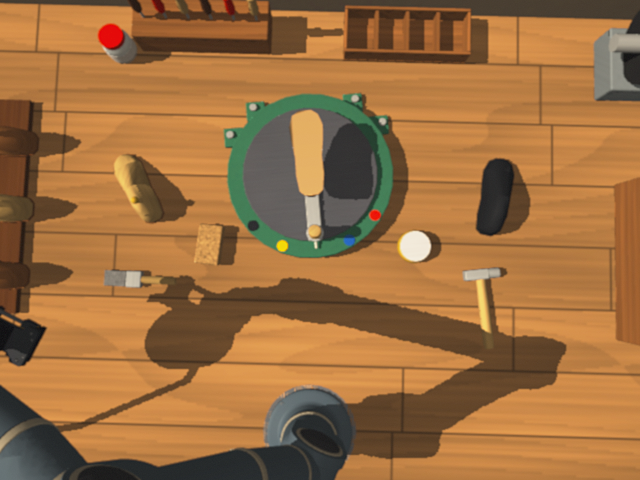

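View pics/side0.png

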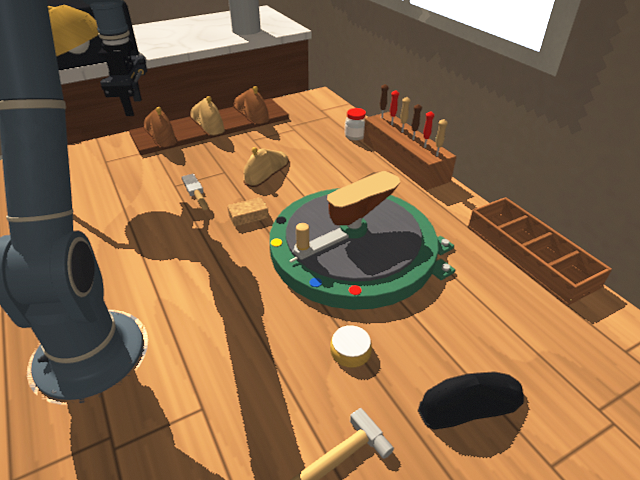

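Top: handle at (315,232), pointer just below it at (316,243), red dot at (375,215), blue (349,241), and the shoe heel at about (313,195). Side: red dot at (355,291), handle at (302,235). The radii check out: handle 149 mm and red dot 192 mm from the axis. The red dot is about 51.6° counter-clockwise, one notch beyond blue. I'll move over the handle now.

Request:
jog_arm:
  linear:
    - [-1,-1,0]
    - [-1,-1,0]
    - [-1,-1,0]
    - [-1,-1,0]
    - [-1,-1,0]
    - [-1,-1,0]
    - [-1,-1,0]
    - [-1,-1,0]
  dr:
    - [0,0,0]
    - [0,0,0]
    - [0,0,0]
    - [0,0,0]
    - [0,0,0]
    - [0,0,0]
    - [0,0,0]
    - [0,0,0]
  jaw: [1,1,1,1,1,1,1,1]

```text
time: 1.17
position: [0.3283, 0.4835, 0.2226]
ee_rot: [0.211, 0.978, 0.0, -0.0]
ft_force: [0.5, 0.1, -0.2]
finger_gap: 0.087
gripper_force: 0.0
```

Request:
jog_arm:
  linear:
    - [-1,-1,0]
    - [-1,-1,0]
    - [-1,-1,0]
    - [-1,-1,0]
    - [-1,-1,0]
    - [-1,-1,0]
    - [-1,-1,0]
    - [-1,-1,0]
  dr:
    - [0,0,0]
    - [0,0,0]
    - [0,0,0]
    - [0,0,0]
    - [0,0,0]
    - [0,0,0]
    - [0,0,0]
    - [0,0,0]
  jaw: [1,1,1,1,1,1,1,1]

```text
time: 1.83
position: [0.3779, 0.3515, 0.2225]
ee_rot: [0.21, 0.978, 0.0, -0.0]
ft_force: [-0.6, -0.2, -0.3]
finger_gap: 0.0868
gripper_force: 0.0
```

Request:
jog_arm:
  linear:
    - [-1,-1,0]
    - [-1,-1,0]
    - [-1,-1,0]
    - [-1,-1,0]
    - [-1,-1,0]
    - [-1,-1,0]
    - [-1,-1,0]
    - [-1,-1,0]
  dr:
    - [0,0,0]
    - [0,0,0]
    - [0,0,0]
    - [0,0,0]
    - [0,0,0]
    - [0,0,0]
    - [0,0,0]
    - [0,0,0]
  jaw: [1,1,1,1,1,1,1,1]

```text
time: 2.5
position: [0.4278, 0.2191, 0.2224]
ee_rot: [0.21, 0.978, 0.0, -0.0]
ft_force: [-1.0, 0.1, 0.5]
finger_gap: 0.0871
gripper_force: 0.0
```

Request:
jog_arm:
  linear:
    - [-1,-1,0]
    - [-1,-1,0]
    - [-1,-1,0]
    - [-1,-1,0]
    - [-1,-1,0]
    - [-1,-1,0]
    - [-1,-1,0]
    - [-1,-1,0]
  dr:
    - [0,0,0]
    - [0,0,0]
    - [0,0,0]
    - [0,0,0]
    - [0,0,0]
    - [0,0,0]
    - [0,0,0]
    - [0,0,0]
  jaw: [1,1,1,1,1,1,1,1]

```text
time: 3.17
position: [0.4775, 0.0867, 0.2224]
ee_rot: [0.21, 0.978, 0.0, -0.0]
ft_force: [0.0, 0.6, 0.3]
finger_gap: 0.0869
gripper_force: 0.0
```

Request:
jog_arm:
  linear:
    - [-0.561,-0.736,0]
    - [-0.561,-0.736,0]
    - [-0.561,-0.736,0]
    - [-0.561,-0.736,0]
    - [-0.561,-0.736,0]
    - [-0.561,-0.736,0]
    - [-0.561,-0.736,0]
    - [-0.561,-0.736,0]
  dr:
    - [0,0,-0.353]
    - [0,0,-0.353]
    - [0,0,-0.353]
    - [0,0,-0.353]
    - [0,0,-0.353]
    - [0,0,-0.353]
    - [0,0,-0.353]
    - [0,0,-0.353]
  jaw: [1,1,1,1,1,1,1,1]

```text
time: 3.83
position: [0.4984, -0.0047, 0.2225]
ee_rot: [-0.063, 0.998, 0.0, -0.0]
ft_force: [-0.1, -0.4, 0.7]
finger_gap: 0.0873
gripper_force: 0.0
```

```bash
cat >> h.py <<'E'
def plan(p,yaw):
    "numbers for jog_arm to put TCP at p (world) with tool x at heading yaw (deg), tool down"
    s=robot.sense(); A=R.from_quat(s['ee_rot']); c,n=np.cos(np.radians(yaw)),np.sin(np.radians(yaw))
    B=R.from_matrix(np.c_[[c,n,0],[n,-c,0],[0,0,-1]])
    print('t',round(s['time'],2),s['position'].round(4),'lin',(A.inv().apply(p-s['position'])*10).round(3),'dr',((A.inv()*B).as_rotvec()/(np.pi/2)).round(3),s['ft_force'].round(1))
E
python3 - <<'E'
from h import *
snap('side','s1.png'); print(find('side','handle'),find('side','pointer'),find('side','jack'),find('side','mark_red'))
plan(np.array([.498,-.0035,.098]),187.3)
E
```

```text
[(0.78, [0.5013, -0.001, 0.1139]), (0.33, [0.4816, -0.0889, 0.0462])] [(0.98, [0.4636, -0.0025, 0.054])] [(0.6, [0.6415, 0.0166, 0.0011])] [(0.45, [0.5458, -0.1516, 0.0463])]
t 4.08 [ 0.4985 -0.0056  0.2225] lin [0.002 0.021 1.245] dr [ 0. -0. -0.] [0.2 0.2 0.1]
```

View pics/s1.png

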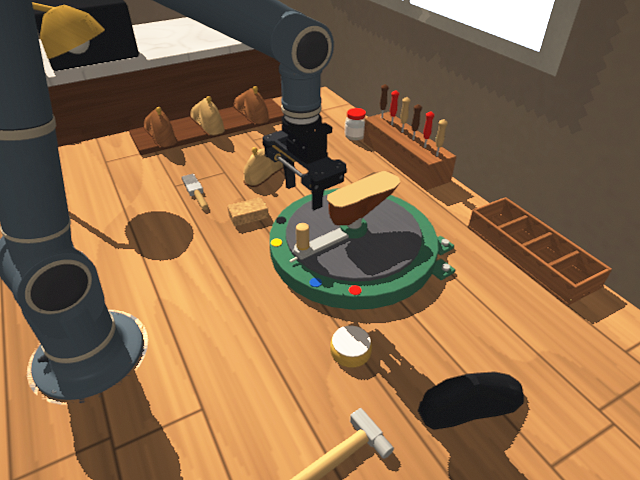

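The open fingers, at about (290,182) and (318,200), straddle the handle at (302,238), and the numbers agree. I'll descend and grip.

Request:
jog_arm:
  linear:
    - [0,0.02,0.3]
    - [0,0.02,0.6]
    - [0,0.02,0.9]
    - [0,0.02,0.95]
    - [0,0.02,0.95]
    - [0,0.02,0.95]
    - [0,0.02,0.95]
    - [0,0.02,0.95]
  dr:
    - [0,0,0]
    - [0,0,0]
    - [0,0,0]
    - [0,0,0]
    - [0,0,0]
    - [0,0,0]
    - [0,0,0]
    - [0,0,0]
  jaw: [1,1,1,1,1,1,1,1]

```text
time: 4.75
position: [0.4996, -0.0039, 0.1293]
ee_rot: [-0.063, 0.998, 0.0, 0.002]
ft_force: [-0.0, -0.6, 0.2]
finger_gap: 0.0871
gripper_force: 0.0
```

Request:
jog_arm:
  linear:
    - [0,0,0.15]
    - [0,0,0.295]
    - [0,0,0.295]
    - [0,0,0.295]
    - [0,0,0.295]
    - [0,0,0.295]
    - [0,0,0.295]
    - [0,0,0.295]
  dr:
    - [0,0,0]
    - [0,0,0]
    - [0,0,0]
    - [0,0,0]
    - [0,0,0]
    - [0,0,0]
    - [0,0,0]
    - [0,0,0]
  jaw: [1,1,0.6,0.45,0.4,0.3,0.2,0.2]
  grip_force: 40

```text
time: 5.42
position: [0.4987, -0.0039, 0.0987]
ee_rot: [-0.063, 0.998, 0.0, 0.001]
ft_force: [-0.1, -0.5, 0.9]
finger_gap: 0.0547
gripper_force: 0.0
```

Request:
jog_arm:
  linear:
    - [0,0,0]
    - [0,0,0]
    - [0,0,0]
    - [0,0,0]
    - [0,0,0]
    - [0,0,0]
    - [0,0,0]
    - [0,0,0]
  dr:
    - [0,0,0]
    - [0,0,0]
    - [0,0,0]
    - [0,0,0]
    - [0,0,0]
    - [0,0,0]
    - [0,0,0]
    - [0,0,0]
  jaw: [0.2,0.2,0.2,0.2,0.2,0.2,0.2,0.2]
  grip_force: 40

```text
time: 6.08
position: [0.4979, -0.0018, 0.098]
ee_rot: [-0.064, 0.998, 0.001, -0.0]
ft_force: [-1.8, 4.8, 2.1]
finger_gap: 0.0297
gripper_force: 40.0
```

Request:
jog_arm:
  linear:
    - [0,0,-0.03]
    - [0,0,-0.07]
    - [0,0,-0.11]
    - [0,0,-0.15]
    - [0,0,-0.19]
    - [0,0,-0.21]
    - [0,0,-0.21]
    - [0,0,-0.21]
  dr:
    - [0,0,0]
    - [0,0,0]
    - [0,0,0]
    - [0,0,0]
    - [0,0,0]
    - [0,0,0]
    - [0,0,0]
    - [0,0,0]
  jaw: [0.2,0.2,0.2,0.2,0.2,0.2,0.2,0.2]
  grip_force: 50

```text
time: 6.75
position: [0.498, -0.0034, 0.1185]
ee_rot: [-0.064, 0.998, 0.0, -0.0]
ft_force: [3.3, 3.7, -12.9]
finger_gap: 0.0288
gripper_force: 50.0
```

Run:
```python
from h import *
snap('side','s2.png'); print(find('side','handle'))
# centre estimate: jack means + handle/pointer constraints
c=np.array([.6455,.0155]); h=np.array([.498,-.0018]); r=np.array([.5465,-.150])
a0=np.degrees(np.arctan2(*(h-c)[::-1]))%360; ar=np.degrees(np.arctan2(*(r-c)[::-1]))%360
print(a0,ar,np.linalg.norm(h-c),np.linalg.norm(r-c))
s=robot.sense();print(s['position'],s['ft_force'])
A=R.from_quat(s['ee_rot'])
for d in (5,10,15,20,25,30,35,40,45): # rotate about axis
    p=R.from_euler('z',d,degrees=True).apply(np.r_[h-c,0])-np.r_[h-c,0]
    print(d,(A.inv().apply(p)*10).round(3))
```

```text
[(0.58, [0.5011, -0.0065, 0.1395])]
186.68955192541267 239.11267176343097 0.14851107702794425 0.19285033056751547
[ 0.49805037 -0.00333299  0.11850267] [  2.8613286    4.30309173 -13.33157522]
5 [-0.004 -0.129 -0.   ]
10 [-0.02  -0.258 -0.   ]
15 [-0.046 -0.385 -0.   ]
20 [-0.084 -0.509 -0.   ]
25 [-0.132 -0.629 -0.   ]
30 [-0.191 -0.745 -0.   ]
35 [-0.259 -0.855 -0.001]
40 [-0.337 -0.958 -0.001]
45 [-4.230e-01 -1.055e+00 -1.000e-03]
```

The handle is lifted about 20 mm with 13 N pulling down on it, as expected. Now I'll swing it 2 × 20° while raised.

Request:
jog_arm:
  linear:
    - [-0.001,-0.065,0]
    - [-0.004,-0.129,0]
    - [-0.012,-0.194,0]
    - [-0.02,-0.258,0]
    - [-0.034,-0.322,0]
    - [-0.046,-0.385,0]
    - [-0.066,-0.447,0]
    - [-0.084,-0.509,0]
  dr:
    - [0,0,-0.028]
    - [0,0,-0.056]
    - [0,0,-0.083]
    - [0,0,-0.111]
    - [0,0,-0.139]
    - [0,0,-0.167]
    - [0,0,-0.194]
    - [0,0,-0.222]
  jaw: [0.2,0.2,0.2,0.2,0.2,0.2,0.2,0.2]

```text
time: 7.52
position: [0.5137, -0.0522, 0.1185]
ee_rot: [-0.237, 0.972, 0.001, 0.001]
ft_force: [6.3, 5.7, -14.5]
finger_gap: 0.0289
gripper_force: 50.0
```

Request:
jog_arm:
  linear:
    - [-0.001,-0.065,0]
    - [-0.004,-0.129,0]
    - [-0.012,-0.194,0]
    - [-0.02,-0.258,0]
    - [-0.034,-0.322,0]
    - [-0.046,-0.385,0]
    - [-0.066,-0.447,0]
    - [-0.084,-0.509,0]
  dr:
    - [0,0,-0.028]
    - [0,0,-0.056]
    - [0,0,-0.083]
    - [0,0,-0.111]
    - [0,0,-0.139]
    - [0,0,-0.167]
    - [0,0,-0.194]
    - [0,0,-0.222]
  jaw: [0.2,0.2,0.2,0.2,0.2,0.2,0.2,0.2]

```text
time: 8.18
position: [0.5446, -0.0923, 0.1183]
ee_rot: [-0.402, 0.916, 0.001, 0.001]
ft_force: [5.2, 7.9, -13.0]
finger_gap: 0.0292
gripper_force: 50.0
```

Run:
```python
from h import *
snap('top','t3.png'); print(find('top','pointer'),find('top','mark_red'))
snap('side','s3.png'); print(find('side','pointer'),find('side','handle'))
c=np.array([.6455,.0155]); s=robot.sense(); p=s['position'][:2]-c
print(s['time'],s['position'],s['ft_force'],np.degrees(np.arctan2(*p[::-1]))%360,np.linalg.norm(p))
```

```text
[] [(0.33, [0.4736, -0.254, -0.0001])]
[(0.8, [0.5242, -0.1197, 0.0525])] [(0.56, [0.5461, -0.0963, 0.1351]), (0.26, [0.4811, -0.0887, 0.0447])]
8.4833 [ 0.54468553 -0.09242479  0.11828338] [  7.33516      6.16533586 -13.76147765] 226.95092023593477 0.14768655325125202
```

View pics/s3.png

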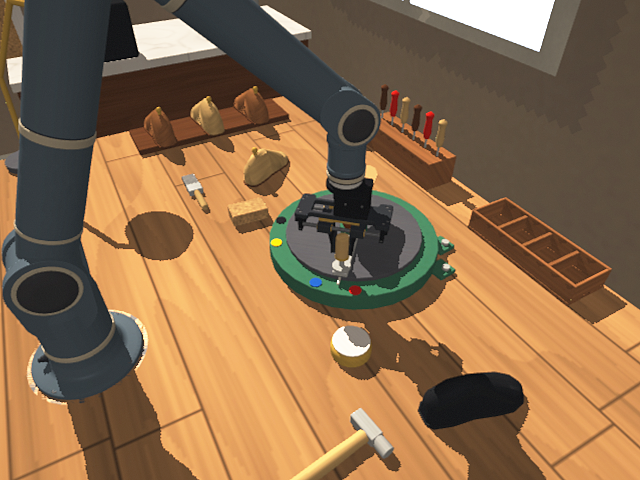

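The side view shows the handle gripped at (342,245), with the pointer at (338,283) approaching the red dot at (355,291); the lever is at about 227–228°. I'll swing 3° more, lower the pin to the land and loosen to a cage.

Request:
jog_arm:
  linear:
    - [0,-0.04,0]
    - [-0.002,-0.078,0]
    - [-0.002,-0.078,0.03]
    - [-0.002,-0.078,0.06]
    - [-0.002,-0.078,0.085]
    - [-0.002,-0.078,0.085]
    - [-0.002,-0.078,0.085]
    - [-0.002,-0.078,0.085]
  dr:
    - [0,0,-0.017]
    - [0,0,-0.033]
    - [0,0,-0.033]
    - [0,0,-0.033]
    - [0,0,-0.033]
    - [0,0,-0.033]
    - [0,0,-0.033]
    - [0,0,-0.033]
  jaw: [0.2,0.2,0.2,0.2,0.2,0.2,0.2,0.2]

```text
time: 9.15
position: [0.5506, -0.0975, 0.1102]
ee_rot: [-0.425, 0.905, 0.001, 0.001]
ft_force: [5.1, 6.5, -11.2]
finger_gap: 0.0293
gripper_force: 50.0
```

Request:
jog_arm:
  linear:
    - [0,0,0]
    - [0,0,0]
    - [0,0,0]
    - [0,0,0]
    - [0,0,0]
    - [0,0,0]
    - [0,0,0]
    - [0,0,0]
  dr:
    - [0,0,0]
    - [0,0,0]
    - [0,0,0]
    - [0,0,0]
    - [0,0,0]
    - [0,0,0]
    - [0,0,0]
    - [0,0,0]
  jaw: [0.4,0.4,0.4,0.4,0.4,0.4,0.4,0.4]
  grip_force: 10

```text
time: 9.82
position: [0.5496, -0.1001, 0.1106]
ee_rot: [-0.424, 0.906, 0.0, 0.0]
ft_force: [-0.2, 0.2, -0.2]
finger_gap: 0.035
gripper_force: 0.0
```

```bash
cat >> h.py <<'E'
def stat(look=True):
    c=np.array([.6455,.0155]); s=robot.sense(); p=s['position'][:2]-c
    a=np.degrees(np.arctan2(*p[::-1]))%360; f=s['ft_force']; t=np.radians(a)
    print(round(s['time'],2),s['position'].round(4),'ang',a.round(2),'rad',np.linalg.norm(p).round(4),'Ftan',(-f[0]*np.sin(t)+f[1]*np.cos(t)).round(1),'Frad',(f[0]*np.cos(t)+f[1]*np.sin(t)).round(1),'Fz',f[2].round(1),'gap',s['finger_gap'].round(4))
    if look:
        viewer.get_image('side'); print(find('side','handle'),find('side','pointer'))
E
python3 -c "
from h import *
stat()"
```

```text
Traceback (most recent call last):
  File "h.py", line 18, in stat
    print(round(s['time'],2),s['position'].round(4),'ang',a.round(2),'rad',np.linalg.norm(p).round(4),'Ftan',(-f[0]*np.sin(t)+f[1]*np.cos(t)).round(1),'Frad',(f[0]*np.cos(t)+f[1]*np.sin(t)).round(1),'Fz',f[2].round(1),'gap',s['finger_gap'].round(4))
                                                                                                                                                                                                                                ^^^^^^^^^^^^^^^^^^^^^
AttributeError: 'float' object has no attribute 'round'
```

Request:
jog_arm:
  linear:
    - [0,-0.008,0]
    - [0,-0.015,0]
    - [0,-0.023,0]
    - [0,-0.03,0]
    - [0,-0.038,0]
    - [-0.001,-0.045,0]
    - [-0.001,-0.053,0]
    - [-0.001,-0.06,0]
  dr:
    - [0,0,-0.003]
    - [0,0,-0.006]
    - [0,0,-0.01]
    - [0,0,-0.013]
    - [0,0,-0.016]
    - [0,0,-0.02]
    - [0,0,-0.023]
    - [0,0,-0.026]
  jaw: [0.4,0.4,0.4,0.4,0.4,0.4,0.4,0.4]

```text
time: 10.48
position: [0.5515, -0.1008, 0.1102]
ee_rot: [-0.443, 0.896, 0.003, -0.002]
ft_force: [-8.5, 7.2, 8.0]
finger_gap: 0.0349
gripper_force: 5.6
```

```bash
sed -i "s/s\['finger_gap'\].round(4)/round(s['finger_gap'],4)/" h.py; python3 -c "
from h import *
stat()"
```

```text
10.48 [ 0.5515 -0.1008  0.1102] ang 231.06 rad 0.1495 Ftan -11.1 Frad -0.3 Fz 8.0 gap 0.0349
[(0.65, [0.5545, -0.1032, 0.1249]), (0.35, [0.3233, -0.432, 0.0024])] [(0.91, [0.531, -0.123, 0.0518])]
```

Run:
```python
from h import *
a=viewer.get_image('side')[150:320,250:450]; 
cv2.imwrite('pics/z4.png',cv2.resize(a,None,fx=4,fy=3.5,interpolation=cv2.INTER_CUBIC)[:,:,::-1])
stat(); print(robot.sense()['torque'],robot.sense()['gripper_force']); viewer.get_image('top'); print(find('top','pointer'),find('top','mark_red'))
```

```text
10.68 [ 0.5516 -0.1009  0.1102] ang 231.1 rad 0.1495 Ftan -9.9 Frad -0.0 Fz 5.9 gap 0.0352
[(0.68, [0.5555, -0.1016, 0.1241])] [(0.96, [0.5313, -0.1224, 0.0548])]
[ 1.46369025  1.63653253 -0.03989835] 4.864492546766996
[] []
```

View pics/z4.png

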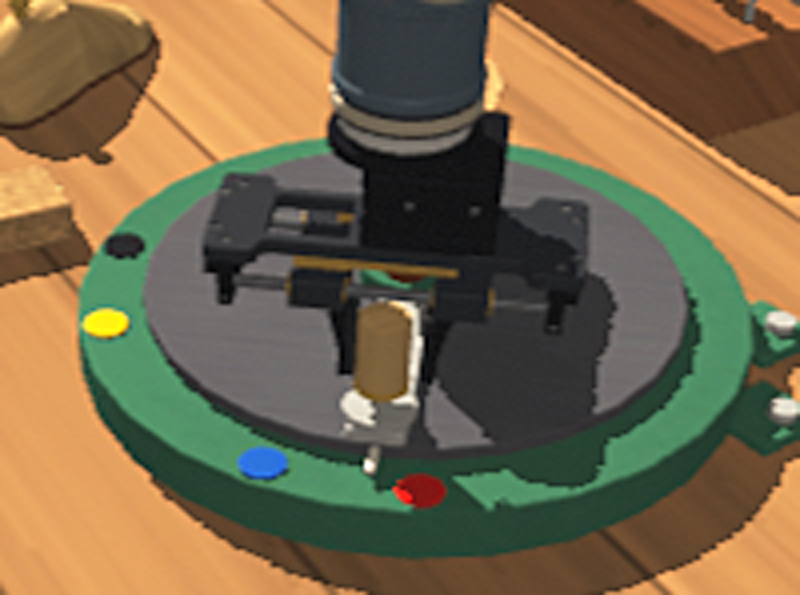

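The handle is at crop (385,350) between the fingers and the pointer tip is at (371,465), still short of the red dot at (418,490). It hasn't moved noticeably yet and side force is building. The finger drags down on the handle (Fz +6), so I'll relieve that slightly and push on.

Request:
jog_arm:
  linear:
    - [0,-0.005,-0.005]
    - [0,-0.01,-0.01]
    - [0,-0.015,-0.01]
    - [0,-0.02,-0.01]
    - [0,-0.025,-0.01]
    - [-0.001,-0.03,-0.01]
    - [-0.001,-0.035,-0.01]
    - [-0.001,-0.04,-0.01]
  dr:
    - [0,0,-0.002]
    - [0,0,-0.004]
    - [0,0,-0.006]
    - [0,0,-0.008]
    - [0,0,-0.01]
    - [0,0,-0.012]
    - [0,0,-0.014]
    - [0,0,-0.017]
  jaw: [0.4,0.4,0.4,0.4,0.4,0.4,0.4,0.4]

```text
time: 11.65
position: [0.5553, -0.1039, 0.1104]
ee_rot: [-0.455, 0.89, 0.003, -0.002]
ft_force: [-4.8, 5.2, 0.5]
finger_gap: 0.035
gripper_force: 3.3
```

```bash
python3 -c "
from h import *
stat()"
```

```text
11.65 [ 0.5553 -0.1039  0.1104] ang 232.93 rad 0.1497 Ftan -6.9 Frad -1.2 Fz 0.5 gap 0.035
[(0.92, [0.5591, -0.1065, 0.1269])] [(0.57, [0.536, -0.1283, 0.052]), (0.41, [0.3735, 0.4414, 0.0005])]
```

It slides now (232.9°). Continuing the search.

Request:
jog_arm:
  linear:
    - [0,-0.006,-0.003]
    - [0,-0.012,-0.005]
    - [0,-0.018,-0.005]
    - [0,-0.025,-0.005]
    - [0,-0.031,-0.005]
    - [-0.001,-0.037,-0.005]
    - [-0.001,-0.043,-0.005]
    - [-0.001,-0.05,-0.005]
  dr:
    - [0,0,-0.003]
    - [0,0,-0.005]
    - [0,0,-0.008]
    - [0,0,-0.01]
    - [0,0,-0.013]
    - [0,0,-0.016]
    - [0,0,-0.019]
    - [0,0,-0.021]
  jaw: [0.4,0.4,0.4,0.4,0.4,0.4,0.4,0.4]

```text
time: 12.47
position: [0.5595, -0.1071, 0.1105]
ee_rot: [-0.47, 0.883, 0.002, -0.002]
ft_force: [-3.4, 4.4, -2.9]
finger_gap: 0.0347
gripper_force: 2.6
```

```bash
python3 -c "
from h import *
stat()"
```

```text
12.47 [ 0.5595 -0.1071  0.1105] ang 234.95 rad 0.1497 Ftan -5.3 Frad -1.7 Fz -2.9 gap 0.0347
[(0.66, [0.5619, -0.1074, 0.1254])] [(0.92, [0.5377, -0.1318, 0.0542])]
```

Request:
jog_arm:
  linear:
    - [0,-0.006,0]
    - [0,-0.012,0]
    - [0,-0.018,0]
    - [0,-0.025,0]
    - [0,-0.031,0]
    - [-0.001,-0.037,0]
    - [-0.001,-0.043,0]
    - [-0.001,-0.05,0]
  dr:
    - [0,0,-0.003]
    - [0,0,-0.005]
    - [0,0,-0.008]
    - [0,0,-0.01]
    - [0,0,-0.013]
    - [0,0,-0.016]
    - [0,0,-0.019]
    - [0,0,-0.021]
  jaw: [0.4,0.4,0.4,0.4,0.4,0.4,0.4,0.4]

```text
time: 13.28
position: [0.5638, -0.1099, 0.1105]
ee_rot: [-0.484, 0.875, 0.002, -0.002]
ft_force: [-3.1, 4.0, -2.7]
finger_gap: 0.0349
gripper_force: 2.4
```

```bash
python3 -c "
from h import *
stat()"
```

```text
13.28 [ 0.5638 -0.1099  0.1105] ang 236.92 rad 0.1497 Ftan -4.8 Frad -1.7 Fz -2.7 gap 0.0349
[(0.69, [0.5658, -0.1088, 0.125])] [(0.62, [0.5448, -0.1362, 0.0536])]
```

Request:
jog_arm:
  linear:
    - [0,-0.006,0]
    - [0,-0.012,0]
    - [0,-0.018,0]
    - [0,-0.025,0]
    - [0,-0.031,0]
    - [-0.001,-0.037,0]
    - [-0.001,-0.043,0]
    - [-0.001,-0.05,0]
  dr:
    - [0,0,-0.003]
    - [0,0,-0.005]
    - [0,0,-0.008]
    - [0,0,-0.01]
    - [0,0,-0.013]
    - [0,0,-0.016]
    - [0,0,-0.019]
    - [0,0,-0.021]
  jaw: [0.4,0.4,0.4,0.4,0.4,0.4,0.4,0.4]

```text
time: 14.1
position: [0.5715, -0.1152, 0.1129]
ee_rot: [-0.498, 0.867, -0.001, 0.001]
ft_force: [-1.1, -0.4, 1.4]
finger_gap: 0.035
gripper_force: 0.8
```

```bash
python3 -c "
from h import *
stat()"
```

```text
14.1 [ 0.5715 -0.1152  0.1129] ang 240.47 rad 0.1502 Ftan -0.8 Frad 0.8 Fz 1.4 gap 0.035
[(0.66, [0.5742, -0.1122, 0.1145])] [(0.56, [0.559, -0.1419, 0.0539])]
```

The force fell off and the handle reads z ≈ 0.1145 (home 0.117), so the pin seems to have dropped. I'll push a little further to confirm it's locked.

Request:
jog_arm:
  linear:
    - [0,-0.006,0]
    - [0,-0.012,0]
    - [0,-0.018,0]
    - [0,-0.025,0]
    - [0,-0.031,0]
    - [-0.001,-0.037,0]
    - [-0.001,-0.043,0]
    - [-0.001,-0.05,0]
  dr:
    - [0,0,-0.003]
    - [0,0,-0.005]
    - [0,0,-0.008]
    - [0,0,-0.01]
    - [0,0,-0.013]
    - [0,0,-0.016]
    - [0,0,-0.019]
    - [0,0,-0.021]
  jaw: [0.4,0.4,0.4,0.4,0.4,0.4,0.4,0.4]

```text
time: 14.92
position: [0.5721, -0.1148, 0.1118]
ee_rot: [-0.513, 0.859, 0.003, -0.002]
ft_force: [-9.2, 4.4, 6.1]
finger_gap: 0.0346
gripper_force: 4.8
```

```bash
python3 -c "
from h import *
stat()"
```

```text
14.92 [ 0.5721 -0.1148  0.1118] ang 240.6 rad 0.1496 Ftan -10.2 Frad 0.6 Fz 6.1 gap 0.0346
[(0.63, [0.5747, -0.1156, 0.1101]), (0.52, [0.6113, -0.4577, 0.0004])] [(0.96, [0.5534, -0.144, 0.0518]), (0.72, [0.6086, -0.4587, -0.0026])]
```

It's locked: no motion and 10 N of resistance. Now to back off, open and retreat upward.

Request:
jog_arm:
  linear:
    - [0,0.025,0]
    - [0,0.05,0]
    - [0,0.05,0]
    - [0,0.05,0]
    - [0,0.05,0]
    - [0,0.05,0]
    - [0,0.05,0]
    - [0,0.05,0]
  dr:
    - [0,0,0]
    - [0,0,0]
    - [0,0,0]
    - [0,0,0]
    - [0,0,0]
    - [0,0,0]
    - [0,0,0]
    - [0,0,0]
  jaw: [0.4,0.6,0.9,0.9,0.9,0.9,0.9,0.9]

```text
time: 15.73
position: [0.5703, -0.1144, 0.112]
ee_rot: [-0.512, 0.859, -0.0, 0.0]
ft_force: [0.3, 0.1, -0.6]
finger_gap: 0.0732
gripper_force: 0.0
```

Request:
jog_arm:
  linear:
    - [0,0,-0.1]
    - [0,0,-0.3]
    - [0,0,-0.6]
    - [0,0,-0.9]
    - [0,0,-1]
    - [0,0,-1]
    - [0,0,-1]
    - [0,0,-1]
  dr:
    - [0,0,0]
    - [0,0,0]
    - [0,0,0]
    - [0,0,0]
    - [0,0,0]
    - [0,0,0]
    - [0,0,0]
    - [0,0,0]
  jaw: [0.9,0.9,0.9,0.9,0.9,0.9,0.9,0.9]

```text
time: 16.4
position: [0.5691, -0.1144, 0.2107]
ee_rot: [-0.512, 0.859, 0.001, -0.001]
ft_force: [-0.7, 0.8, -0.7]
finger_gap: 0.0782
gripper_force: 0.0
```

Run:
```python
from h import *
stat()
a=viewer.get_image('side')[150:320,250:450]; 
cv2.imwrite('pics/z5.png',cv2.resize(a,None,fx=4,fy=3.5,interpolation=cv2.INTER_CUBIC)[:,:,::-1])
print(find('side','mark_red'),find('side','handle'))
```

```text
16.4 [ 0.5691 -0.1144  0.2107] ang 239.52 rad 0.1507 Ftan -1.0 Frad -0.4 Fz -0.7 gap 0.0782
[(0.9, [0.5732, -0.117, 0.1155]), (0.52, [0.5168, 0.1544, 0.0478])] [(0.93, [0.5527, -0.1419, 0.0551])]
[(0.45, [0.5479, -0.1497, 0.046])] [(0.66, [0.5742, -0.1164, 0.1104]), (0.65, [0.37, 0.439, 0.0009])]
```

View pics/z5.png

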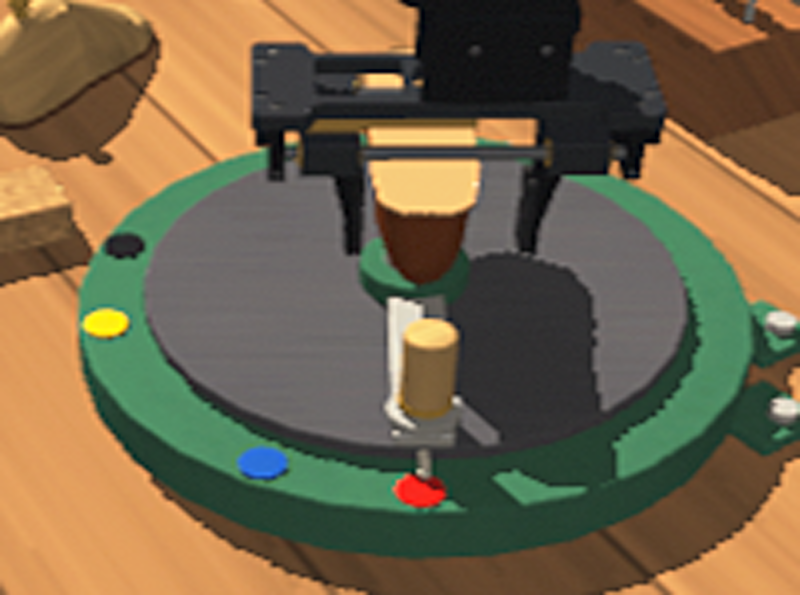

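The pointer tip at (425,475) is on the red dot at (420,490). The handle sits low at (430,368), z ≈ 0.113, and the gripper is clear above it. Handing in.

```bash
python3 -c "
from plant import robot
print(robot.close_job())"
```

```text
the job is handed in; nothing more can be done
None
```

I lifted the handle, swung the lever to the red mark, felt the pin drop and lock in the notch there, let go and handed the job in at about 17 s; no verdict came back.

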